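Knock the palm-sugar cakes out of their mould onto the chopping board

ROBOT

A 6-joint arm with a two-finger parallel gripper is mounted at the origin on the work surface. World frame = base frame: x ahead of the robot, y to its left, z up, the work surface at z = 0. Lengths are in m, angles in degrees, forces in N, time in s.
With the tool pointing down it reaches from about 0.3 to 0.75 m from the base axis. Payload 8.5 kg.
Tool frame: the origin (TCP) lies midway between the tips of the shut fingers; the grasp point (between the pads) lies 19 mm behind it; z points along the fingers, y is the line along which they close (so a half turn about z gives the same grasp; the last joint's range is limited). The gripper opens to 85 mm and grips with 20 to 120 N. Pads are 22 mm wide; open, the fingers measure 114 mm over their backs; the gripper's body (76 mm by 85 mm) begins 54 mm behind the grasp point. The pads swing forward as they close: fully open they stand 13 mm farther back than shut.
Start: joints at [53.039, 21.807, 74.336, -0, 83.858, -12.336], TCP at [0.229, 0.5, 0.197] pointing down, gripper open.
Joint ranges: [-178.18, 178.18], [-50.72, 133.34], [12.68, 142.11], [-81.47, 261.47], [9.98, 163.14], [-165.26, 165.26]. Speed limits (degrees/s): [136.94, 136.94, 180, 180, 180, 180].

INTERFACE

Orientations are given as a 3x3 rotation matrix whose columns are the frame's x, y, z axes.
In Python, from rig import env, get_image, close_job gives the robot as it stands.
- The arm moves only by the tool step_arm, never from a script. Its argument "targets" is a list of rows, each a list of 2 entries, a list of its own where there are three numbers: the shift along the tool's x, y, z as a fraction of full scale, then the turn, a rotation vector about the tool's x, y, z as a fraction of full scale. In form: [[[x, y, z], [wx, wy, wz]], ...]. A call has 1 to 10 rows; each row is the pose to reach, as a shift and turn from the pose commanded when the call began, along the tool's axes at that moment; what a row does not reach only later rows make up. Full scale, the value 1, is 0.3 m for a shift and 45 degrees for a turn. A row lasts 1/12 s, in which the tool goes at most 41.7 mm and 7.16 degrees, less where a joint would pass 70% of its speed; a pose out of reach is approached as far as the arm can. A call with a number of a shift or a turn outside -1 to 1 is refused whole. A call with a gripper value outside its range is refused whole. "jaw" is the finger opening in mm, from 0 to 85.4, set as the call begins (left out, the last holds). The fingers move at their own pace and stop on an object; "grip_force" is the grip in N (left out, the last holds). Time passes only in rows, so rows that repeat a pose let the fingers close. It gives the time, the measured TCP pose, the force, the opening and the grip force at its end, in the units of the state.
- env.observe(): the state, without advancing time (a new reading comes with each control period).
- get_image(name): name is "side" or "top" or "wrist"; returns a dict with "img" (384x512x3 uint8, red, green, blue), "z_map" (384x512 float32, m along the optical axis (not along the pixel's ray), 0 where there is no reading), "intrinsics" (3x3 intrinsics, pixels), "rvec" (rotation vector, rad) and "tvec" (3), from world to camera coordinates, as OpenCV has them. Camera axes: x right, y down, z forward; pixel columns grow to the right and rows downward; lengths in m; the calibration is good to about 2 mm. A picture is of the moment at which its call begins.
- close_job(): hands the job in; it is judged then, once.
The state is a dict: "time_s": time; "q": joint angles; "qvel": joint speeds; "joint_efforts": joint torques, N m; "position": TCP position; "tool_rot": TCP orientation; "ft_force": force on the tool from outside, world axes, zero at the start; "wrist_torque": the same for the moment, N m; "grip_width": finger opening in m; "gripper_force": force on a finger pad.
Only numpy, scipy, OpenCV 4.12 (cv2) and the standard library are available. Lean on these libraries where they do the work, as an engineer would, in place of code of your own. Each camera call takes 0.05 s, during which the arm holds its last target. There are 200 camera calls.

TASK

The three palm-sugar cakes are stuck in their metal mould: turn the mould upside down on the oval chopping board with the cakes still in it, and rap its rim on the board until all three have dropped out. Then lift the empty mould off and lay it flat on the bare counter, either way up, leaving the three cakes lying on the board. Do not let the cakes fall from a height, and leave everything else where it is.

Things in the scene. Friction and masses are not known exactly. Their poses are not given: they have to be found in the camera images.
- mould: cast aluminium mould of three cells side by side, 152 (x) by 52 (y) by 34 mm high (floor 4, cells 40 square, 30 deep, wider at the mouth), about 280 g, loose, right way up on the counter at the start; round steel bar handle (diameter 8, 142 long) off its -y side. Origin: centre of its underside; z out of the open side, x along the row of cells and the bar. Cake tops start 12 mm below the rim
- mould_bar (a point): middle of the bar handle: 70 mm from the mould's centre on its -y side, 17 mm above its underside (half height, the same either way up); clear gap of 40 mm between bar and wall, 126 mm between the bar's two arms. The round bar turns in the fingers when the mould's other edge bears on something, so the mould can be tipped over that edge with the gripper pointing down throughout
- mould_edge (a point): middle of the mould's far side, across from the bar: 26 mm from the centre on the +y side, at half height; 96 mm from the bar
- mould_mid (a point): centre of the mould at half its height (17 mm). Cakes stick: weight or a soft landing do not free them. Upside down, each rap of the rim works them out a little; they drop after 5 mm: one rap by a free fall of 10 mm or by letting go of the bar raised 55 mm (far edge on the board), or two or three weaker ones.
- board: oval (round-ended) wooden chopping board, 220 (x) by 300 (y) mm, 18 mm thick, heavy, does not move; two half discs of 110 mm radius with a straight part of 80 mm between. Origin: centre of its underside
- cake1: palm-sugar cake, brown disc 39 mm across and 18 mm thick, 32 to 38 g; origin: centre of its underside as it sits in the mould, z through its thickness. It starts stuck in the mould cell at mould x = -50 mm, gripped by small sprung pads at the cell's floor; once freed with the mould on the board it lies loose 12 mm lower, under the mould
- seat1 (a point): centre of the floor of mould cell 1, where the underside of cake 1 sits while stuck (distance under 5 mm; about 12 mm once dropped)
- cake2: palm-sugar cake, brown disc 39 mm across and 18 mm thick, 32 to 38 g; origin: centre of its underside as it sits in the mould, z through its thickness. It starts stuck in the mould cell at mould x = 0 mm, gripped by small sprung pads at the cell's floor; once freed with the mould on the board it lies loose 12 mm lower, under the mould
- seat2 (a point): centre of the floor of mould cell 2, where the underside of cake 2 sits while stuck (distance under 5 mm; about 12 mm once dropped)
- cake3: palm-sugar cake, brown disc 39 mm across and 18 mm thick, 32 to 38 g; origin: centre of its underside as it sits in the mould, z through its thickness. It starts stuck in the mould cell at mould x = 50 mm, gripped by small sprung pads at the cell's floor; once freed with the mould on the board it lies loose 12 mm lower, under the mould
- seat3 (a point): centre of the floor of mould cell 3, where the underside of cake 3 sits while stuck (distance under 5 mm; about 12 mm once dropped)
- saucers: stack of three cream melamine saucers, 136 mm across, 36 mm high; bystander; origin: centre of underside
- strainer: stainless strainer bowl 160 mm across, 55 mm high, bar handle reaching 200 mm from its centre at -x; bystander; origin: centre of underside
- brush: hard silicone brush with flat wooden handle lying along x, 200 mm long, 34 mm wide, 20 mm high, head at +x; it lies between the board and the mould; bystander; origin: on the counter, 47 mm behind the head's middle
- jar: glass jar with clip-top lid, 86 mm across, 147 mm high; bystander; origin: centre of underside
- bowl: small white bowl, 100 mm across, 45 mm high; bystander; origin: centre of underside
- spoon: measuring spoon with wooden handle lying on the counter near the robot's left; bystander
- mug: blue mug, 76 mm across, 85 mm high, near the robot's right; bystander; origin: centre of underside
Things that resemble listed ones, but are neither listed nor needed, are in the scene too. What is shaped like the cake3 but red is not meant.

How it is judged (in metres and radians):
On the way, in this order (a step that is already met when the one before it is completed fails the run):
1. the mould is turned over (more than 120 degrees) above the board, all three cakes still stuck in it (angle between mould's own z axis and vertical above 2.1 rad and horizontal distance between mould_mid and board below 0.14 m and distance between cake1 and seat1 below 0.006 m and distance between cake2 and seat2 below 0.006 m and distance between cake3 and seat3 below 0.006 m), for 0.02 s.
2. all three cakes are freed and down on the board (distance between cake1 and seat1 above 0.009 m and distance between cake2 and seat2 above 0.009 m and distance between cake3 and seat3 above 0.009 m and height (world z) of each of cake1, cake2, cake3 below 0.047 m), for 0.1 s.
At the end, for the whole second after the job is handed in: all three cakes lie side by side (none on top of another) at rest on the board, centres within 150 mm of its centre, out of the mould and not touching it; the mould lies flat (within about 7 degrees, either way up) and still on the counter surface, not on or against the board (all of step 2 and height (world z) of each of cake1, cake2, cake3 above 0.014 m and horizontal distance between each of cake1, cake2, cake3 and board below 0.15 m and linear speed of each of cake1, cake2, cake3, mould below 0.02 m/s and contact force between each of cake1, cake2, cake3 and mould below 0.05 N and height (world z) of mould_mid between 0.011 and 0.023 m and (angle between mould's own z axis and vertical below 0.12 rad or angle between mould's own z axis and vertical above 3.02 rad) and contact force between mould and board below 0.05 N).
It fails at once if a bystander (saucers, strainer, brush, jar, bowl, spoon or mug) is shifted by more than 30 mm (distance of any of saucers, strainer, brush, jar, bowl, spoon, mug from where it was at the start of the episode above 0.03 m).
It fails at once if a cake falls from a height (faster than 1.2 m/s) (linear speed of any of cake1, cake2, cake3 above 1.2 m/s).
It also fails if it takes over 72 s, if anything falls off the work surface, if the arm or the gripper's body presses on something with over 40 N, if the wrist force passes 120 N, or if a joint passes its speed limit or range.

## Working session

There is one attempt and no reset: what is moved stays moved. The work goes in short steps, Python scripts to look and compute and a tool call to move; the robot and the scene stay as the last step left them, time stands still between calls to the robot, and variables do not carry over. Pictures are saved under pics/ and viewed, at most 10 in all, crops included, and the job is handed in when it is done.

Besides the shell and the picture viewer there is one more tool, called after ">>>" as name(argument=value, ...) on one line, values as JSON. step_arm: Moves the arm, as the interface text tells. Its arguments: {"type":"object","properties":{"targets":{"type":"array","items":{"type":"array"}},"jaw":{"type":"number"},"grip_force":{"type":"number"}},"required":["targets"]}

```bash
ls; mkdir -p pics; cat > h.py <<'E'
import numpy as np, cv2
from rig import env,get_image,close_job
def cloud(d):
    K=d["intrinsics"];R=cv2.Rodrigues(np.array(d["rvec"],float))[0];z=d["z_map"]
    v,u=np.indices(z.shape)
    c=np.stack([(u-K[0][2])/K[0][0]*z,(v-K[1][2])/K[1][1]*z,z],-1)
    p=(c-np.array(d["tvec"]).reshape(3))@R
    p[z==0]=np.nan
    return p
def save(d,n,crop=None,s=1):
    im=d["img"][...,::-1]
    if crop: a,b,c,e=crop; im=im[b:e,a:c]
    cv2.imwrite("pics/"+n,cv2.resize(im,None,fx=s,fy=s,interpolation=cv2.INTER_CUBIC))
E
python3 - <<'E'
from h import *
d=get_image("top");save(d,"top.png",s=1.5);np.savez("top.npz",p=cloud(d),img=d["img"])
s=env.observe();print(s["time_s"],s["position"],np.round(s["tool_rot"],3),s["ft_force"],s["grip_width"])
E
```

```text
pics
0.05 [0.22895689 0.49969626 0.19590419] [[-0.909  0.417 -0.001]
 [ 0.417  0.909 -0.001]
 [ 0.    -0.001 -1.   ]] [-0.33173278  0.256579   -0.3425513 ] 0.08547186952506859
```

View pics/top.png

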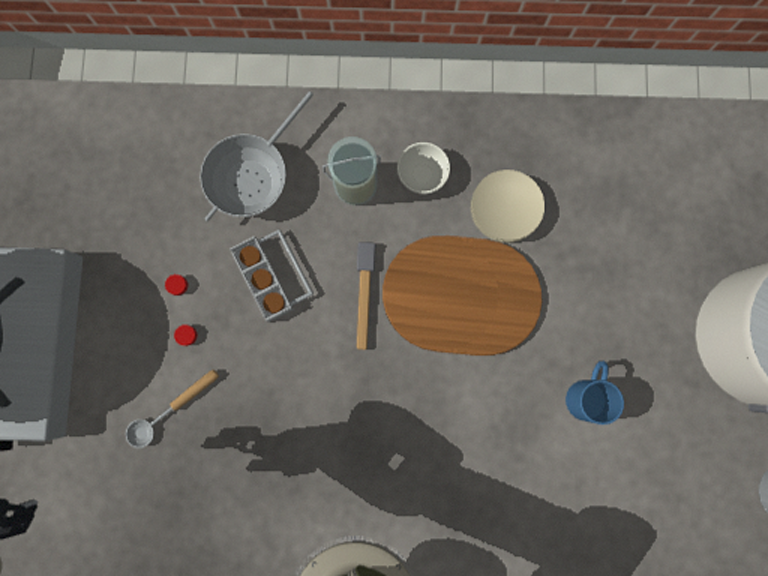

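The picture (at 1.5x) shows the mould with three brown cakes at (267,277), its bar on the board side at (292,263), the brush at (365,295) and the board at (462,295). Two red discs at (176,285) and (185,335) look like cakes but aren't meant. The only brown cakes are the three in the mould.

```bash
python3 - <<'E'
from h import *
f=np.load("top.npz");p=f["p"];im=f["img"]
def at(u,v): return np.round(p[int(v/1.5),int(u/1.5)],3)
for n,u,v in [("cakeA",250,256),("cakeB",262,279),("cakeC",273,301),("bar",293,264),("brushhead",366,256),("brushend",362,345),("boardc",462,295),("boardL",386,295),("boardR",538,295),("saucer",508,205),("mug",590,400),("jar",352,160),("bowl",424,168),("strainer",243,175),("spoon",190,392),("counter",420,400)]: print(n,at(u,v))
# mould rim
z=p[...,2]; v,u=np.indices(z.shape)
m=(u>150)&(u<215)&(v>150)&(v<217)&(z>0.027)&(z<0.045)
q=p[m];print(len(q),z[m].min(),z[m].max()); r=cv2.minAreaRect(q[:,:2].astype(np.float32));print("rim",r)
b=(u>150)&(u<215)&(v>150)&(v<217)&(z>0.010)&(z<0.045);print("all",cv2.minAreaRect(p[b][:,:2].astype(np.float32)),cv2.boxPoints(cv2.minAreaRect(p[b][:,:2].astype(np.float32))))
m=(u>250)&(u<365)&(v>150)&(v<240)&(abs(z-0.018)<0.004);q=p[m];print("board",q.min(0),q.max(0),cv2.minAreaRect(q[:,:2].astype(np.float32)))
m=(u>232)&(u<252)&(v>155)&(v<237)&(z>0.006);q=p[m];print("brush",q.min(0),q.max(0))
d=get_image("top")
print(cv2.Rodrigues(d["rvec"])[0].round(2))
save(d,"m.png",(145,145,365,245),3.5)
E
```

```text
cakeA [0.626 0.219 0.022]
cakeB [0.581 0.194 0.022]
cakeC [0.542 0.169 0.023]
bar [ 0.615  0.14  -0.002]
brushhead [ 0.633 -0.     0.017]
brushend [0.464 0.003 0.017]
boardc [ 0.564 -0.182  0.019]
boardL [ 0.56  -0.039  0.017]
boardR [ 0.568 -0.322  0.02 ]
saucer [ 0.736 -0.264  0.029]
mug [ 0.377 -0.421  0.006]
jar [0.774 0.027 0.147]
bowl [ 0.811 -0.105  0.004]
strainer [0.79  0.245 0.   ]
spoon [0.37  0.315 0.02 ]
counter [ 0.368 -0.109 -0.   ]
263 0.027053865208451135 0.038248111588094866
rim ((0.5831130146980286, 0.1941259503364563), (0.1525317132472992, 0.05176791548728943), 29.38718032836914)
all ((0.5946120023727417, 0.17317520081996918), (0.15305453538894653, 0.09956297278404236), 29.38718032836914) [[0.5035038  0.17899838]
 [0.5523602  0.09224681]
 [0.6857202  0.16735202]
 [0.6368638  0.2541036 ]]
board [ 0.4531534  -0.33101385  0.01400178] [ 0.6948605  -0.03305049  0.02199662] ((0.5646130442619324, -0.1811094582080841), (0.24062037467956543, 0.2943684458732605), 12.587392807006836)
brush [ 0.45810936 -0.01692861  0.00603108] [0.6600035  0.01712241 0.02650298]
[[ 0.03 -1.   -0.  ]
 [-0.99 -0.03 -0.14]
 [ 0.14  0.   -0.99]]
```

View pics/m.png

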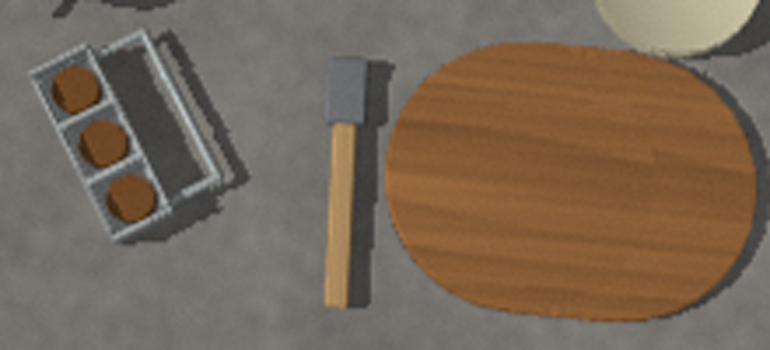

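The close crop confirms the choice: brown cakes in the mould (75,88), (103,143) and (131,197), with the bar at about (185,110). The fitted rim is 152.5 x 51.8 mm, which matches the given size, with its centre at (0.583, 0.194) and x axis at 29.4°. That puts the bar at (0.617, 0.133).

```bash
cat >> h.py <<'E'
from scipy.spatial.transform import Rotation as Ro
def rot(yaw):  # yaw of tool y, pointing down
    a=np.radians(yaw);y=np.array([np.cos(a),np.sin(a),0]);z=np.array([0,0,-1.]);return np.stack([np.cross(y,z),y,z],1)
def plan(wps,p=None,R=None):
    s=env.observe()
    p=np.array(s["position"]) if p is None else np.array(p); R=np.array(s["tool_rot"]) if R is None else R
    for x,y,z,yaw in wps:
        t=np.array([x,y,z]);R2=rot(yaw)
        print(np.round(R.T@(t-p)/.3,3).tolist(),np.round(np.degrees(Ro.from_matrix(R.T@R2).as_rotvec())/45,3).tolist())
        p,R=t,R2
E
python3 - <<'E'
from h import *
plan([(.36,.38,.2,23.4),(.49,.25,.2,-18.6),(.617,.133,.12,-60.6)])
E
```

```text
[-0.563, -0.181, -0.013] [-0.002, 0.0, 0.933]
[-0.57, 0.226, 0.0] [0.0, 0.0, 0.933]
[-0.235, 0.526, 0.267] [0.0, 0.0, 0.933]
```

>>> step_arm(targets=[[[-0.563,-0.181,-0.013],[0,0,0.933]],[[-0.563,-0.181,-0.013],[0,0,0.933]],[[-0.563,-0.181,-0.013],[0,0,0.933]],[[-0.563,-0.181,-0.013],[0,0,0.933]],[[-0.563,-0.181,-0.013],[0,0,0.933]],[[-0.563,-0.181,-0.013],[0,0,0.933]],[[-0.563,-0.181,-0.013],[0,0,0.933]]], jaw=26)

```text
time_s: 0.68
position: [0.3607, 0.3794, 0.2001]
tool_rot: [[-0.392, 0.92, -0.001], [0.92, 0.392, -0.0], [-0.0, -0.001, -1.0]]
ft_force: [-0.1, -0.2, 0.3]
grip_width: 0.0262
gripper_force: 0.0
```

>>> step_arm(targets=[[[-0.57,0.226,0],[0,0,0.933]],[[-0.57,0.226,0],[0,0,0.933]],[[-0.57,0.226,0],[0,0,0.933]],[[-0.57,0.226,0],[0,0,0.933]],[[-0.57,0.226,0],[0,0,0.933]],[[-0.57,0.226,0],[0,0,0.933]],[[-0.57,0.226,0],[0,0,0.933]]])

```text
time_s: 1.27
position: [0.4905, 0.2497, 0.1999]
tool_rot: [[0.32, 0.947, -0.001], [0.947, -0.32, -0.0], [-0.0, -0.001, -1.0]]
ft_force: [0.6, 0.8, -0.8]
grip_width: 0.026
gripper_force: 0.0
```

>>> step_arm(targets=[[[-0.235,0.526,0.267],[0,0,0.933]],[[-0.235,0.526,0.267],[0,0,0.933]],[[-0.235,0.526,0.267],[0,0,0.933]],[[-0.235,0.526,0.267],[0,0,0.933]],[[-0.235,0.526,0.267],[0,0,0.933]],[[-0.235,0.526,0.267],[0,0,0.933]],[[-0.235,0.526,0.267],[0,0,0.933]],[[-0.235,0.526,0.267],[0,0,0.933]]])

```text
time_s: 1.93
position: [0.6168, 0.1342, 0.1203]
tool_rot: [[0.867, 0.499, -0.0], [0.499, -0.867, 0.0], [-0.0, -0.0, -1.0]]
ft_force: [1.0, -0.4, 0.0]
grip_width: 0.0258
gripper_force: 0.0
```

```bash
python3 - <<'E'
from h import *
s=env.observe();print(s["time_s"],s["position"],np.round(s["tool_rot"],3).tolist(),np.round(s["q"],1),s["grip_width"])
d=get_image("wrist");save(d,"w.png",s=1.2)
p=cloud(d);z=p[...,2];m=(z>0.009)&(z<0.045)&(p[...,1]<.26)&(p[...,1]>.06)&(p[...,0]>.48)&(p[...,0]<.70);print(m.sum(),cv2.minAreaRect(p[m][:,:2].astype(np.float32)))
plan([(.617,.133,.05,-60.6),(.617,.133,.004,-60.6)])
E
```

```text
1.9333 [0.61677298 0.13416998 0.12033396] [[0.867, 0.499, -0.0], [0.499, -0.867, 0.0], [-0.0, -0.0, -1.0]] [ 1.5 33.3 67.4  0.  79.3 61.6] 0.025847144296046794
9991 ((0.6166670918464661, 0.18511545658111572), (0.20483306050300598, 0.10047132521867752), 29.65216827392578)
[-0.002, 0.004, 0.236] [0.0, -0.001, 0.011]
[0.0, 0.0, 0.153] [0.0, 0.0, 0.0]
```

View pics/w.png

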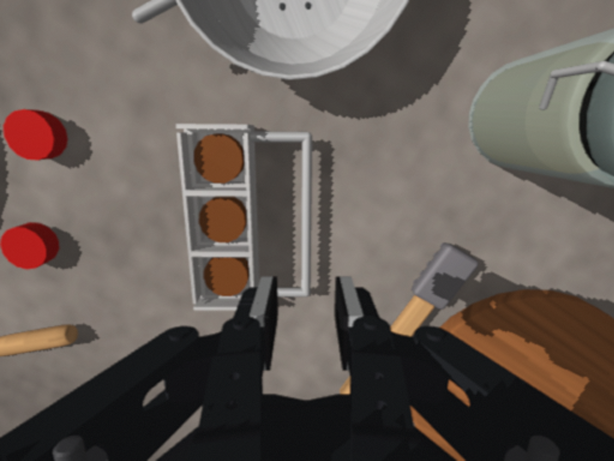

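The wrist view shows the bar at column 305, midway between the fingertips (270 and 340), so I descend.

>>> step_arm(targets=[[[-0.002,0.004,0.236],[0,0,0.011]],[[-0.002,0.004,0.236],[0,0,0.011]],[[-0.002,0.004,0.3],[0,0,0.011]],[[-0.002,0.004,0.36],[0,0,0.011]],[[-0.002,0.004,0.389],[0,0,0.011]],[[-0.002,0.004,0.389],[0,0,0.011]],[[-0.002,0.004,0.389],[0,0,0.011]]])

```text
time_s: 2.57
position: [0.6175, 0.1324, 0.0046]
tool_rot: [[0.874, 0.486, 0.001], [0.486, -0.874, 0.0], [0.001, 0.0, -1.0]]
ft_force: [-0.8, 0.1, -0.6]
grip_width: 0.0261
gripper_force: 0.0
```

>>> step_arm(targets=[[[0,0,0],[0,0,0]],[[0,0,0],[0,0,0]],[[0,0,0],[0,0,0]],[[0,0,0],[0,0,0]],[[0,0,0],[0,0,0]],[[0,0,0],[0,0,0]]], jaw=0, grip_force=80)

```text
time_s: 3.07
position: [0.6174, 0.1317, 0.0038]
tool_rot: [[0.875, 0.484, 0.0], [0.484, -0.875, 0.0], [0.0, 0.0, -1.0]]
ft_force: [0.3, -0.2, 0.4]
grip_width: -0.0002
gripper_force: 0.0
```

>>> step_arm(targets=[[[0,0,-0.05],[0,0,0]],[[0,0,-0.1],[0,0,0]],[[0,0,-0.2],[0,0,0]],[[0,0,-0.3],[0,0,0]],[[0,0,-0.4],[0,0,0]],[[0,0,-0.5],[0,0,0]],[[0,0,-0.6],[0,0,0]],[[0,0,-0.6],[0,0,0]]])

```text
time_s: 3.73
position: [0.6195, 0.1318, 0.1903]
tool_rot: [[0.875, 0.484, 0.011], [0.484, -0.875, 0.0], [0.01, 0.005, -1.0]]
ft_force: [0.6, 0.5, 1.0]
grip_width: -0.0001
gripper_force: 0.0
```

```bash
python3 - <<'E'
from h import *
s=env.observe();print(s["q"],s["ft_force"])
d=get_image("side");save(d,"s1.png",s=1.5)
plan([(.61,.06,.2,-60.6),(.565,-.12,.2,-89.4),(.565,-.29,.2,-89.4)])
E
```

```text
[1.32204528e+00 3.02922440e+01 6.10673134e+01 6.03648424e-05
 8.80084954e+01 6.23863501e+01] [0.56954852 0.50516512 0.97796165]
[-0.14, 0.196, -0.044] [0.004, -0.007, -0.01]
[-0.425, 0.449, 0.0] [0.0, 0.0, 0.64]
[-0.006, 0.567, 0.0] [0.0, 0.0, 0.0]
```

View pics/s1.png

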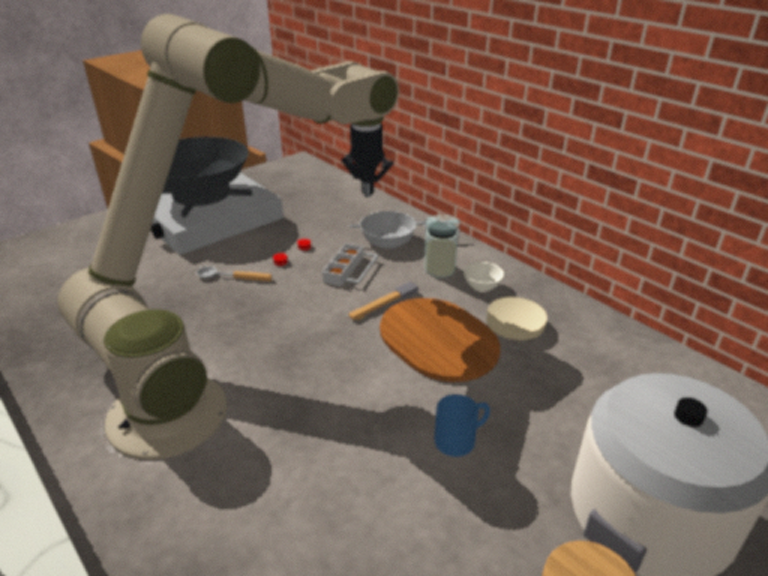

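The jaws closed to 0 and the side view shows the mould still on the counter at (350,265), so the grasp missed. I'll re-measure the bar.

```bash
python3 - <<'E'
from h import *
for n in ("wrist","top"):
    d=get_image(n);p=cloud(d);z=p[...,2]
    M=np.array([.583,.194]);a=np.radians(29.4);X=np.array([np.cos(a),np.sin(a)]);Y=np.array([-X[1],X[0]])
    q=p[...,:2]-M;lx=q@X;ly=q@Y
    m=(abs(lx)<.12)&(ly>-.1)&(ly<.05)&(z>.008)&(z<.045)
    print(n,m.sum(),lx[m].min(),lx[m].max(),ly[m].min(),ly[m].max())
    b=m&(abs(lx)<.05)&(ly<-.045);print("bar ly,z",np.nanmedian(ly[b]),np.nanpercentile(ly[b],[2,98]),np.nanmedian(z[b]),np.nanmax(z[b]))
    r=m&(z>.028)
    print(cv2.minAreaRect(p[r][:,:2].astype(np.float32)))
    if n=="wrist": save(d,"w2.png",s=1.2)
E
```

```text
wrist 7109 -0.07745097551845094 0.11999229163765453 -0.09570756458400992 0.02582620641845629
bar ly,z -0.07055598270429628 [-0.07432377 -0.0666347 ] 0.020545361639987762 0.023857111933316886
((0.6148965358734131, 0.1987241953611374), (0.22476811707019806, 0.09905412793159485), 9.91190242767334)
top 233 -0.07600348134258049 0.0752908391155249 -0.07358789708340775 0.025822881407115878
bar ly,z -0.06980428841793893 [-0.07342367 -0.06568797] 0.019892345544441144 0.023509105761566382
((0.5914685726165771, 0.1866733729839325), (0.15529674291610718, 0.04698000103235245), 42.14342498779297)
```

View pics/w2.png

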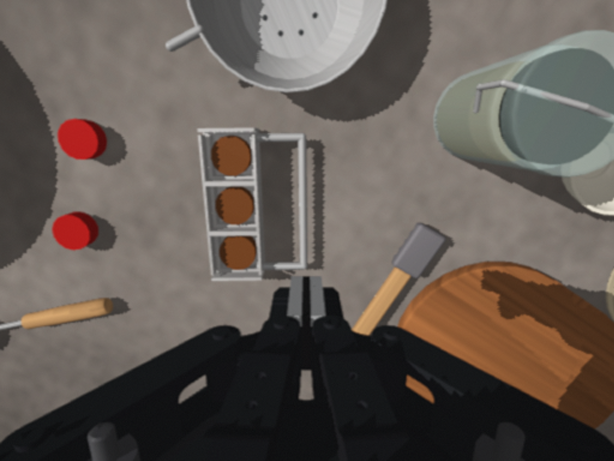

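```bash
python3 - <<'E'
from h import *
d=get_image("wrist");p=cloud(d);s=env.observe();T=np.array(s["position"]);R=np.array(s["tool_rot"])
print(T)
l=(p-T)@R
for v in (232,236,240,250,260): print(v,[np.round(l[v,u],3).tolist() for u in (244,251,256,262)])
m=(abs(l[...,0])<.05)&(abs(l[...,1])<.06)&(l[...,2]>-.08)&(l[...,2]<.05);q=l[m];print(m.sum(),q[:,2].max(),np.percentile(q[:,2],[90,99]));
t=q[q[:,2]>q[:,2].max()-.012];print(t.mean(0),t.min(0),t.max(0))
# from side view
d=get_image("side");p=cloud(d);l=(p-T)@R
m=(abs(l[...,0])<.05)&(abs(l[...,1])<.06)&(l[...,2]>-.08)&(l[...,2]<.05);q=l[m];print("side",m.sum(),q[:,2].max());t=q[q[:,2]>q[:,2].max()-.012];print(t.mean(0),t.min(0),t.max(0))
E
```

```text
[0.61674604 0.13167423 0.18228877]
232 [[0.01, -0.004, -0.042], [0.01, 0.0, -0.041], [0.011, 0.003, -0.043], [0.011, 0.006, -0.043]]
236 [[0.011, -0.003, -0.048], [0.011, 0.0, -0.048], [0.011, 0.003, -0.048], [0.011, 0.006, -0.048]]
240 [[0.011, -0.003, -0.053], [0.011, 0.0, -0.052], [0.011, 0.003, -0.052], [0.01, 0.006, -0.051]]
250 [[0.011, -0.003, -0.062], [0.01, 0.0, -0.062], [0.011, 0.003, -0.062], [0.011, 0.005, -0.062]]
260 [[0.01, -0.003, -0.07], [0.01, 0.0, -0.071], [0.011, 0.003, -0.072], [0.011, 0.005, -0.071]]
2390 -0.03923989513369171 [-0.04695545 -0.04063   ]
[ 0.00882191  0.00174301 -0.0462682 ] [ 0.00525222 -0.01160471 -0.05123782] [ 0.01121607  0.01547299 -0.0392399 ]
side 86 -0.039224170197130065
[-0.00825708 -0.00038101 -0.04621708] [-0.01640326 -0.01584703 -0.05102704] [ 0.00147298  0.01257715 -0.03922417]
```

Both cameras put the real fingertips 39 mm behind the reported TCP. At a reported z of 0.004 they were therefore at about 0.043, above the bar. I'll work with that measured offset and descend to a reported z of about -0.033, in steps with force checks.

>>> step_arm(targets=[[[0,0,0.13],[0,0,0]],[[0,0,0.26],[0,0,0]],[[0,0,0.39],[0,0,0]],[[0,0,0.5],[0,0,0]],[[0,0,0.55],[0,0,0]],[[0,0,0.6],[0,0,0]],[[0,0,0.6],[0,0,0]],[[0,0,0.6],[0,0,0]]], jaw=26)

```text
time_s: 4.65
position: [0.6166, 0.1317, 0.0025]
tool_rot: [[0.875, 0.484, -0.003], [0.484, -0.875, -0.0], [-0.003, -0.001, -1.0]]
ft_force: [-0.2, -0.2, 0.0]
grip_width: 0.0259
gripper_force: 0.0
```

>>> step_arm(targets=[[[0,0,0.02],[0,0,0]],[[0,0,0.04],[0,0,0]],[[0,0,0.06],[0,0,0]],[[0,0,0.07],[0,0,0]],[[0,0,0.07],[0,0,0]]])

```text
time_s: 5.07
position: [0.6169, 0.1317, -0.0181]
tool_rot: [[0.875, 0.484, -0.001], [0.484, -0.875, -0.0], [-0.001, -0.001, -1.0]]
ft_force: [0.5, 0.9, -0.7]
grip_width: 0.0257
gripper_force: 0.0
```

```bash
python3 - <<'E'
from h import *
T=np.array(env.observe()["position"]);R=np.array(env.observe()["tool_rot"]);print(T)
for n in ("wrist","side"):
    d=get_image(n);p=cloud(d);l=(p-T)@R
    m=(abs(l[...,0])<.02)&(abs(l[...,1])<.05)&(l[...,2]<-.03)&(l[...,2]>-.08)&(p[...,2]>.03);q=l[m]
    print(n,m.sum(),np.percentile(q[:,2],[50,98,100]))
E
```

```text
[ 0.61694274  0.13172241 -0.0180656 ]
wrist 3218 [-0.06436895 -0.04867991 -0.04810754]
side 67 [-0.06306742 -0.04888172 -0.04822784]
```

>>> step_arm(targets=[[[0,0,0.02],[0,0,0]],[[0,0,0.04],[0,0,0]],[[0,0,0.05],[0,0,0]],[[0,0,0.05],[0,0,0]]])

```text
time_s: 5.5
position: [0.6167, 0.1317, -0.0335]
tool_rot: [[0.875, 0.484, -0.002], [0.484, -0.875, -0.0], [-0.002, -0.001, -1.0]]
ft_force: [-0.2, -0.2, -0.4]
grip_width: 0.0259
gripper_force: 0.0
```

>>> step_arm(targets=[[[0,0,0],[0,0,0]],[[0,0,0],[0,0,0]],[[0,0,0],[0,0,0]],[[0,0,0],[0,0,0]],[[0,0,0],[0,0,0]],[[0,0,0],[0,0,0]]], jaw=0, grip_force=80)

```text
time_s: 6.0
position: [0.6173, 0.1317, -0.0323]
tool_rot: [[0.875, 0.484, -0.0], [0.484, -0.875, 0.0], [-0.0, -0.0, -1.0]]
ft_force: [-0.3, 0.5, 0.2]
grip_width: 0.0051
gripper_force: 78.2
```

>>> step_arm(targets=[[[0,0,-0.02],[0,0,0]],[[0,0,-0.06],[0,0,0]],[[0,0,-0.12],[0,0,0]],[[0,0,-0.2],[0,0,0]],[[0,0,-0.3],[0,0,0]],[[0,0,-0.4],[0,0,0]],[[0,0,-0.5],[0,0,0]],[[0,0,-0.6],[0,0,0]],[[0,0,-0.6],[0,0,0]]])

```text
time_s: 6.75
position: [0.6198, 0.1318, 0.1552]
tool_rot: [[0.875, 0.484, 0.012], [0.484, -0.875, 0.0], [0.011, 0.006, -1.0]]
ft_force: [1.6, 0.6, -2.1]
grip_width: 0.0048
gripper_force: 78.2
```

```bash
python3 - <<'E'
from h import *
s=env.observe();print(s["position"],s["ft_force"],s["wrist_torque"],s["grip_width"])
d=get_image("side");save(d,"s2.png",(180,60,380,260),3)
plan([(.61,.06,.165,-60.6),(.565,-.12,.165,-89.4),(.565,-.29,.165,-89.4)])
E
```

```text
[0.61984042 0.13179733 0.15521739] [ 1.57924325  0.56760608 -2.13164119] [-0.15563349 -0.12223253 -0.05746007] 0.004821768108179224
[-0.141, 0.195, -0.044] [0.005, -0.009, -0.011]
[-0.425, 0.449, 0.0] [0.0, 0.0, 0.64]
[-0.006, 0.567, 0.0] [0.0, 0.0, 0.0]
```

View pics/s2.png

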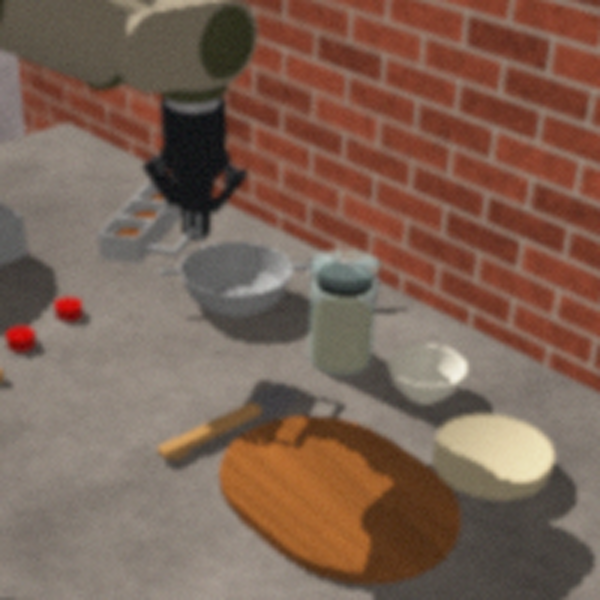

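The mould is lifted level, seen at (150,210), with the cakes inside. I carry it over the board so that the bar ends on the far side (-y).

```bash
python3 - <<'E'
from h import *
plan([(.60,.02,.165,-60.6),(.565,-.15,.165,-89.4),(.565,-.337,.12,-89.4),(.565,-.337,-.008,-89.4)])
E
```

```text
[-0.235, 0.296, -0.045] [0.005, -0.009, -0.011]
[-0.38, 0.436, 0.0] [0.0, 0.0, 0.64]
[-0.007, 0.623, 0.15] [0.0, 0.0, 0.0]
[0.0, 0.0, 0.427] [0.0, 0.0, 0.0]
```

>>> step_arm(targets=[[[-0.06,0.07,-0.02],[0,0,0]],[[-0.12,0.15,-0.03],[0,0,-0.01]],[[-0.18,0.22,-0.04],[0,0,-0.01]],[[-0.235,0.296,-0.045],[0,0,-0.01]],[[-0.235,0.296,-0.045],[0,0,-0.01]],[[-0.235,0.296,-0.045],[0,0,-0.01]]])

```text
time_s: 7.3
position: [0.598, 0.0187, 0.1602]
tool_rot: [[0.873, 0.488, -0.002], [0.488, -0.873, 0.0], [-0.002, -0.001, -1.0]]
ft_force: [0.1, -0.5, -5.1]
grip_width: 0.0048
gripper_force: 78.4
```

>>> step_arm(targets=[[[-0.06,0.07,0],[0,0,0.1]],[[-0.13,0.15,0],[0,0,0.21]],[[-0.19,0.22,0],[0,0,0.32]],[[-0.25,0.29,0],[0,0,0.43]],[[-0.32,0.37,0],[0,0,0.54]],[[-0.38,0.436,0],[0,0,0.64]],[[-0.38,0.436,0],[0,0,0.64]],[[-0.38,0.436,0],[0,0,0.64]]])

```text
time_s: 7.97
position: [0.5631, -0.1501, 0.1603]
tool_rot: [[1.0, 0.009, -0.001], [0.009, -1.0, 0.001], [-0.001, -0.001, -1.0]]
ft_force: [0.1, 2.3, -4.3]
grip_width: 0.0049
gripper_force: 78.7
```

>>> step_arm(targets=[[[0,0.1,0.02],[0,0,0]],[[0,0.2,0.04],[0,0,0]],[[-0.003,0.3,0.07],[0,0,0]],[[-0.004,0.4,0.1],[0,0,0]],[[-0.005,0.5,0.12],[0,0,0]],[[-0.007,0.58,0.14],[0,0,0]],[[-0.007,0.623,0.15],[0,0,0]],[[-0.007,0.623,0.15],[0,0,0]],[[-0.007,0.623,0.15],[0,0,0]]])

```text
time_s: 8.72
position: [0.5636, -0.3356, 0.1156]
tool_rot: [[1.0, 0.011, -0.001], [0.011, -1.0, 0.001], [-0.001, -0.001, -1.0]]
ft_force: [-0.4, 0.3, -3.5]
grip_width: 0.0047
gripper_force: 78.9
```

```bash
python3 - <<'E'
from h import *
s=env.observe();T=s["position"];print(T,np.round(s["tool_rot"],3).tolist(),s["ft_force"],s["q"])
d=get_image("top");p=cloud(d);np.savez("t2.npz",p=p,img=d["img"]);save(d,"t2.png",(230,120,390,270),4)
# mould surface profile vs y at x near .54-.59
for y in np.arange(-.345,-.19,.01):
    m=(abs(p[...,1]-y)<.005)&(abs(p[...,0]-.565)<.09)&(p[...,2]>.12)&(p[...,2]<.26);print(round(y,3),m.sum(),np.round(np.percentile(p[m][:,2],[5,50,95]),3) if m.sum() else "", np.round(p[m][:,0].min(),3) if m.sum() else "")
E
```

```text
[ 0.56358303 -0.33557577  0.11556827] [[1.0, 0.011, -0.001], [0.011, -1.0, 0.001], [-0.001, -0.001, -1.0]] [-0.43280179  0.29828165 -3.53502323] [-4.11056119e+01  3.59703968e+01  6.30832124e+01  3.39579481e-02
  8.10274128e+01  4.82489204e+01]
-0.345 0  
-0.335 10 [0.163 0.169 0.171] 0.623
-0.325 12 [0.163 0.167 0.169] 0.628
-0.315 12 [0.162 0.166 0.169] 0.628
-0.305 14 [0.162 0.165 0.167] 0.628
-0.295 9 [0.163 0.164 0.166] 0.628
-0.285 152 [0.145 0.162 0.177] 0.563
-0.275 146 [0.155 0.163 0.244] 0.553
-0.265 177 [0.157 0.161 0.173] 0.511
-0.255 266 [0.141 0.159 0.171] 0.495
-0.245 198 [0.139 0.157 0.172] 0.488
-0.235 84 [0.159 0.17  0.173] 0.488
-0.225 0  
-0.215 0  
-0.205 0  
-0.195 0
```

View pics/t2.png

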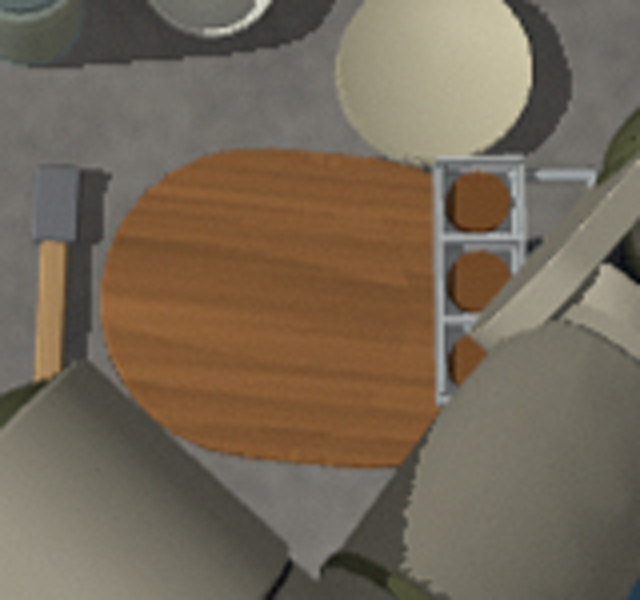

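The top view shows the mould level over the board's right end, with all three cakes in it at (478,200), (478,280) and (465,360). It is clear of the saucers. I lower it until the far edge touches the board and loosen the grip so it can pivot.

>>> step_arm(targets=[[[0,0,0.07],[0,0,0]],[[0,0,0.14],[0,0,0]],[[0,0,0.21],[0,0,0]],[[0,0,0.28],[0,0,0]],[[0,0,0.33],[0,0,0]],[[0,0,0.36],[0,0,0]],[[0,0,0.373],[0,0,0]],[[0,0,0.373],[0,0,0]],[[0,0,0.373],[0,0,0]]])

```text
time_s: 9.52
position: [0.5639, -0.3367, 0.0053]
tool_rot: [[1.0, 0.011, 0.001], [0.011, -1.0, -0.001], [0.001, 0.001, -1.0]]
ft_force: [-0.0, 0.3, -4.1]
grip_width: 0.0049
gripper_force: 78.9
```

>>> step_arm(targets=[[[0,0,0],[0,0,0]],[[0,0,0],[0,0,0]],[[0,0,0],[0,0,0]]], grip_force=24)

```text
time_s: 9.77
position: [0.5634, -0.3371, 0.005]
tool_rot: [[1.0, 0.01, 0.001], [0.01, -1.0, -0.001], [0.001, 0.001, -1.0]]
ft_force: [-0.3, 0.4, -3.8]
grip_width: 0.0049
gripper_force: 78.9
```

```bash
python3 - <<'E'
from h import *
s=env.observe();T=np.array(s["position"]);print(T,s["ft_force"],s["gripper_force"],s["grip_width"])
bar=T+[0,0,.05]
def arc(a,ph):
    t=np.radians(a);c,s_=np.cos(t),np.sin(t)
    v=np.array([-.096,.017]) if ph==1 else np.array([-.017,.096])
    return np.array([c*v[0]+s_*v[1],-s_*v[0]+c*v[1]])
# initial angle from bar height
th=np.linspace(0,40,4001);hz=np.array([arc(a,1)[1] for a in th]);t0=th[np.argmin(abs(hz+.018-bar[2]))]
yc=bar[1]-arc(t0,1)[0];print("theta0",t0,"corner y",yc)
path=[(a,1) for a in range(20,91,7)]+[(a,2) for a in range(6,61,6)]
pr=T
for i,(a,ph) in enumerate(path):
    r=arc(a,ph);y=yc+r[0]+(.034 if ph==2 else 0);z=.018+r[1]-.001-.05
    if i%10==0: base=np.array([T[0],*(lastyz if i else T[1:])]);print("--call")
    print(a,ph,np.round([0,-(y-base[1])/.3,-(z-base[2])/.3],3).tolist(),round(y,3),round(z,3));lastyz=(y,z)
E
```

```text
[ 0.56342747 -0.33714498  0.0049733 ] [-0.26625877  0.38458163 -3.77116742] 78.89015078544617 0.0048981261420037335
theta0 12.24 corner y -0.24693135827095086
--call
20 1 [0.0, -0.019, -0.036] -0.331 0.016
27 1 [0.0, -0.041, -0.069] -0.325 0.026
34 1 [0.0, -0.067, -0.099] -0.317 0.035
41 1 [0.0, -0.096, -0.126] -0.308 0.043
48 1 [0.0, -0.129, -0.149] -0.299 0.05
55 1 [0.0, -0.164, -0.168] -0.288 0.055
62 1 [0.0, -0.201, -0.183] -0.277 0.06
69 1 [0.0, -0.239, -0.192] -0.265 0.063
76 1 [0.0, -0.278, -0.198] -0.254 0.064
83 1 [0.0, -0.318, -0.198] -0.242 0.064
--call
90 1 [0.0, -0.039, 0.005] -0.23 0.063
6 2 [0.0, -0.073, 0.0] -0.22 0.064
12 2 [0.0, -0.107, -0.0] -0.21 0.064
18 2 [0.0, -0.141, 0.003] -0.199 0.064
24 2 [0.0, -0.174, 0.009] -0.189 0.062
30 2 [0.0, -0.207, 0.019] -0.18 0.059
36 2 [0.0, -0.238, 0.032] -0.17 0.055
42 2 [0.0, -0.268, 0.049] -0.161 0.05
48 2 [0.0, -0.296, 0.068] -0.153 0.044
54 2 [0.0, -0.322, 0.091] -0.145 0.037
--call
60 2 [0.0, -0.023, 0.025] -0.138 0.03
```

>>> step_arm(targets=[[[0,0,0],[0,0,0]],[[0,0,0],[0,0,0]],[[0,0,0],[0,0,0]],[[0,0,0],[0,0,0]]], grip_force=24, jaw=0)

```text
time_s: 10.1
position: [0.5632, -0.337, 0.0043]
tool_rot: [[1.0, 0.01, 0.0], [0.01, -1.0, -0.0], [0.0, 0.0, -1.0]]
ft_force: [-0.8, -0.0, -4.2]
grip_width: 0.005
gripper_force: 78.9
```

The grip force can't be reduced while clamped, so I set the mould flat on the board, let go, and regrip lightly.

>>> step_arm(targets=[[[0,0,0.01],[0,0,0]],[[0,0,0.02],[0,0,0]],[[0,0,0.03],[0,0,0]],[[0,0,0.04],[0,0,0]],[[0,0,0.05],[0,0,0]],[[0,0,0.06],[0,0,0]],[[0,0,0.064],[0,0,0]],[[0,0,0.064],[0,0,0]]])

```text
time_s: 10.77
position: [0.5633, -0.3374, -0.0147]
tool_rot: [[1.0, 0.01, 0.001], [0.01, -1.0, -0.001], [0.001, 0.001, -1.0]]
ft_force: [-0.4, -3.6, 1.2]
grip_width: 0.0048
gripper_force: 79.6
```

>>> step_arm(targets=[[[0,0,0],[0,0,0]],[[0,0,0],[0,0,0]],[[0,0,0],[0,0,0]],[[0,0,0],[0,0,0]]], jaw=18, grip_force=22)

```text
time_s: 11.1
position: [0.5632, -0.3366, -0.015]
tool_rot: [[1.0, 0.01, -0.0], [0.01, -1.0, 0.0], [-0.0, -0.0, -1.0]]
ft_force: [0.4, 0.5, -0.9]
grip_width: 0.0184
gripper_force: 0.0
```

>>> step_arm(targets=[[[0,0,0],[0,0,0]],[[0,0,0],[0,0,0]],[[0,0,0],[0,0,0]],[[0,0,0],[0,0,0]],[[0,0,0],[0,0,0]]], jaw=0, grip_force=22)

```text
time_s: 11.52
position: [0.5632, -0.3368, -0.0149]
tool_rot: [[1.0, 0.01, 0.0], [0.01, -1.0, 0.0], [0.0, -0.0, -1.0]]
ft_force: [0.2, -0.3, 0.3]
grip_width: 0.0071
gripper_force: 21.4
```

```bash
python3 - <<'E'
import numpy as np
def arc(a,ph):
    t=np.radians(a);c,s=np.cos(t),np.sin(t);v=(-.096,.017) if ph==1 else (-.017,.096)
    return np.array([c*v[0]+s*v[1]+(.034 if ph==2 else 0),-s*v[0]+c*v[1]])
base=arc(0,1)
for A in ([(a,1) for a in range(7,71,7)],[(76,1),(83,1),(90,1)]+[(a,2) for a in (6,13,20,27,34,41,47)],[(50,2),(53,2),(60,2),(70,2),(80,2),(90,2)]):
    print("--")
    for a in A:
        r=arc(*a);print(a,np.round(-(r-base)/.3,3))
    base=r if A[-1]!=(90,2) else r
E
```

```text
--
(7, 1) [-0.009 -0.039]
(14, 1) [-0.023 -0.076]
(21, 1) [-0.042 -0.111]
(28, 1) [-0.064 -0.144]
(35, 1) [-0.09  -0.173]
(42, 1) [-0.12 -0.2 ]
(49, 1) [-0.153 -0.222]
(56, 1) [-0.188 -0.24 ]
(63, 1) [-0.225 -0.254]
(70, 1) [-0.264 -0.263]
--
(76, 1) [-0.034 -0.004]
(83, 1) [-0.073 -0.004]
(90, 1) [-0.113  0.   ]
(6, 2) [-0.147 -0.004]
(13, 2) [-0.186 -0.004]
(20, 2) [-0.226 -0.   ]
(27, 2) [-0.264  0.009]
(34, 2) [-0.301  0.023]
(41, 2) [-0.337  0.041]
(47, 2) [-0.365  0.06 ]
--
(50, 2) [-0.013  0.011]
(53, 2) [-0.026  0.022]
(60, 2) [-0.053  0.051]
(70, 2) [-0.086  0.097]
(80, 2) [-0.11   0.148]
(90, 2) [-0.125  0.203]
```

>>> step_arm(targets=[[[0,-0.009,-0.039],[0,0,0]],[[0,-0.023,-0.076],[0,0,0]],[[0,-0.042,-0.111],[0,0,0]],[[0,-0.064,-0.144],[0,0,0]],[[0,-0.09,-0.173],[0,0,0]],[[0,-0.12,-0.2],[0,0,0]],[[0,-0.153,-0.222],[0,0,0]],[[0,-0.188,-0.24],[0,0,0]],[[0,-0.225,-0.254],[0,0,0]],[[0,-0.264,-0.263],[0,0,0]]])

```text
time_s: 12.35
position: [0.5627, -0.257, 0.0653]
tool_rot: [[1.0, 0.01, 0.002], [0.01, -1.0, -0.001], [0.002, 0.001, -1.0]]
ft_force: [-1.6, -1.9, 4.9]
grip_width: 0.0068
gripper_force: 22.6
```

```bash
python3 - <<'E'
from h import *
s=env.observe();print(s["position"],s["ft_force"],s["grip_width"])
d=get_image("side");save(d,"s3.png",(230,150,350,270),5)
E
```

```text
[ 0.56274031 -0.25704368  0.06530084] [-1.63923405 -1.91971628  4.94851951] 0.006794178927761619
```

View pics/s3.png

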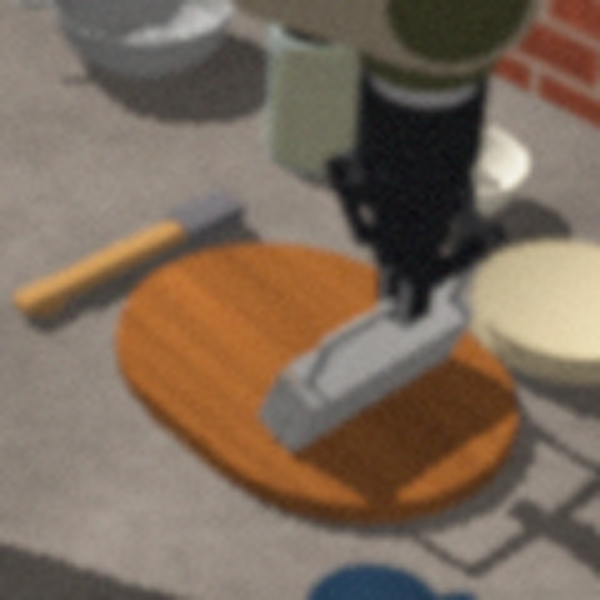

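The mould is tipped to about 70°, with its far edge on the board at (290,430). I carry on over the top to about 137°.

>>> step_arm(targets=[[[0,-0.034,-0.004],[0,0,0]],[[0,-0.073,-0.004],[0,0,0]],[[0,-0.113,0],[0,0,0]],[[0,-0.147,-0.004],[0,0,0]],[[0,-0.186,-0.004],[0,0,0]],[[0,-0.226,0],[0,0,0]],[[0,-0.264,0.009],[0,0,0]],[[0,-0.301,0.023],[0,0,0]],[[0,-0.337,0.041],[0,0,0]],[[0,-0.365,0.06],[0,0,0]]])

```text
time_s: 13.23
position: [0.5611, -0.1465, 0.0452]
tool_rot: [[1.0, 0.01, -0.001], [0.01, -1.0, 0.001], [-0.001, -0.001, -1.0]]
ft_force: [-0.7, 0.3, 1.8]
grip_width: 0.0069
gripper_force: 23.8
```

>>> step_arm(targets=[[[0,-0.013,0.011],[0,0,0]],[[0,-0.013,0.011],[0,0,0]],[[0,-0.013,0.011],[0,0,0]]])

```text
time_s: 13.48
position: [0.5611, -0.1435, 0.0425]
tool_rot: [[1.0, 0.01, -0.001], [0.01, -1.0, 0.001], [-0.001, -0.001, -1.0]]
ft_force: [-1.0, 5.2, 6.1]
grip_width: 0.0072
gripper_force: 24.2
```

```bash
python3 - <<'E'
from h import *
s=env.observe();print(s["position"],s["ft_force"],s["grip_width"])
d=get_image("side");save(d,"s4.png",(230,150,350,270),5)
E
```

```text
[ 0.56107607 -0.14349034  0.04249699] [-0.98337271  5.24999369  6.13035471] 0.007245381068516647
```

View pics/s4.png

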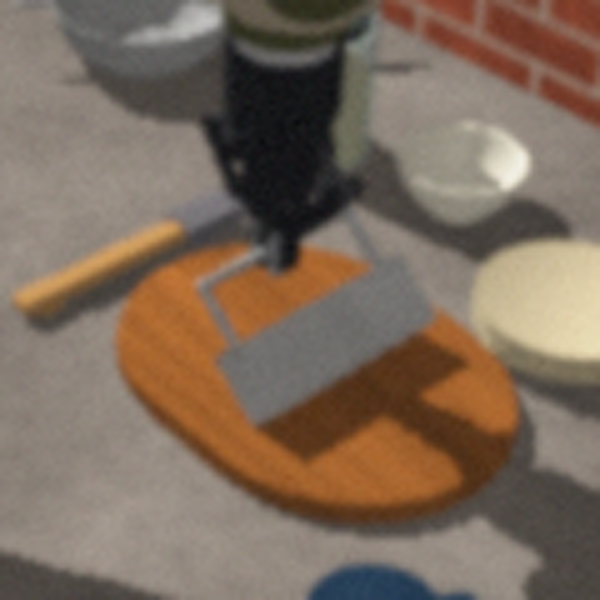

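The mould is about 140° over, with the bar raised about 57 mm and the far edge on the board. I let go for the rap.

>>> step_arm(targets=[[[0,0,0],[0,0,0]],[[0,0,0],[0,0,0]],[[0,0,0],[0,0,0]],[[0,0,0],[0,0,0]],[[0,0,0],[0,0,0]],[[0,0,0],[0,0,0]]], jaw=30)

```text
time_s: 14.03
position: [0.5612, -0.1445, 0.0425]
tool_rot: [[1.0, 0.01, -0.0], [0.01, -1.0, 0.0], [-0.0, -0.0, -1.0]]
ft_force: [0.9, 0.6, -0.0]
grip_width: 0.03
gripper_force: 0.2
```

```bash
python3 - <<'E'
from h import *
s=env.observe();T=np.array(s["position"]);print(T,s["ft_force"],s["grip_width"])
for n in ("top","wrist"):
    d=get_image(n);p=cloud(d);z=p[...,2];x=p[...,0];y=p[...,1]
    m=(x>.45)&(x<.68)&(y>-.3)&(y<-.14)&(z>.045)&(z<.06);q=p[m]
    print(n,m.sum(),np.median(q[:,2]) if m.sum() else "",cv2.minAreaRect(q[:,:2].astype(np.float32)) if m.sum()>4 else "")
    b=(abs(x-.56)<.06)&(y>-.14)&(y<-.05)&(z>.028)&(z<.045)
    print("bar",b.sum(),np.round([np.median(y[b]),np.median(x[b]),x[b].min(),x[b].max(),np.median(z[b])],4) if b.sum() else "", np.polyfit(x[b],y[b],1) if b.sum()>10 else "")
save(d,"w5.png",s=1)
E
```

```text
[ 0.56116771 -0.14446083  0.04249716] [ 0.88490932  0.56690528 -0.0033212 ] 0.029982116004640118
top 2 0.05944209932760973 
bar 0  
wrist 6822 0.05323873014355198 ((0.562071681022644, -0.19378584623336792), (0.1526901125907898, 0.0627351701259613), 0.6871546506881714)
bar 0
```

View pics/w5.png

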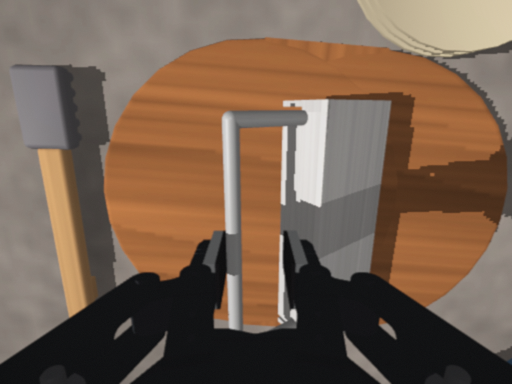

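```bash
python3 - <<'E'
from h import *
d=get_image("wrist");p=cloud(d);z=p[...,2];x=p[...,0];y=p[...,1]
for xx in (.60,.62):
  for yy in np.arange(-.24,-.05,.008):
    m=(abs(x-xx)<.008)&(abs(y-yy)<.004)
    if m.sum(): print(xx,round(yy,3),m.sum(),np.round(np.percentile(z[m],[5,50,95]),3))
E
```

```text
0.6 -0.24 223 [0.017 0.018 0.019]
0.6 -0.224 119 [0.046 0.048 0.049]
0.6 -0.216 257 [0.05  0.052 0.054]
0.6 -0.208 282 [0.055 0.057 0.06 ]
0.6 -0.2 307 [0.06  0.063 0.065]
0.6 -0.192 346 [0.065 0.068 0.071]
0.6 -0.184 399 [0.071 0.073 0.075]
0.6 -0.176 556 [0.063 0.068 0.074]
0.6 -0.168 468 [0.048 0.056 0.061]
0.6 -0.16 347 [0.017 0.019 0.049]
0.6 -0.152 252 [0.017 0.018 0.019]
0.6 -0.144 244 [0.017 0.018 0.019]
0.6 -0.136 627 [0.018 0.088 0.09 ]
0.6 -0.128 65 [0.086 0.087 0.089]
0.6 -0.12 229 [0.017 0.018 0.02 ]
0.6 -0.112 255 [0.017 0.018 0.019]
0.6 -0.104 248 [0.017 0.018 0.019]
0.6 -0.096 255 [0.017 0.018 0.019]
0.6 -0.088 248 [0.017 0.018 0.019]
0.6 -0.08 252 [0.017 0.018 0.019]
0.6 -0.072 248 [0.017 0.018 0.019]
0.6 -0.064 261 [0.017 0.018 0.019]
0.6 -0.056 260 [0.018 0.018 0.019]
0.62 -0.24 245 [0.017 0.018 0.019]
0.62 -0.224 131 [0.046 0.048 0.049]
0.62 -0.216 285 [0.049 0.052 0.054]
0.62 -0.208 316 [0.054 0.057 0.059]
0.62 -0.2 338 [0.06  0.062 0.065]
0.62 -0.192 377 [0.065 0.068 0.07 ]
0.62 -0.184 439 [0.07  0.073 0.075]
0.62 -0.176 622 [0.063 0.069 0.074]
0.62 -0.168 474 [0.051 0.058 0.068]
0.62 -0.16 332 [0.017 0.02  0.074]
0.62 -0.152 259 [0.017 0.019 0.079]
0.62 -0.144 265 [0.018 0.019 0.085]
0.62 -0.136 644 [0.018 0.088 0.09 ]
0.62 -0.128 91 [0.086 0.088 0.089]
0.62 -0.12 234 [0.017 0.018 0.019]
0.62 -0.112 277 [0.017 0.018 0.019]
0.62 -0.104 279 [0.017 0.018 0.019]
0.62 -0.096 278 [0.017 0.018 0.019]
0.62 -0.088 274 [0.017 0.018 0.019]
0.62 -0.08 280 [0.017 0.018 0.019]
0.62 -0.072 277 [0.017 0.018 0.019]
0.62 -0.064 279 [0.017 0.018 0.019]
0.62 -0.056 263 [0.017 0.018 0.019]
```

The wrist view shows the mould still tilted about 33°. The bar is against one finger at (232,200) and the wall against the back of the other. Pulling the fingers up quickly, and slightly towards +y, lets the bar drop from about 50 mm.

>>> step_arm(targets=[[[0,-0.03,-0.139],[0,0,0]],[[0,-0.04,-0.278],[0,0,0]],[[0,-0.04,-0.3],[0,0,0]],[[0,-0.04,-0.3],[0,0,0]],[[0,-0.04,-0.3],[0,0,0]],[[0,-0.04,-0.3],[0,0,0]]])

```text
time_s: 14.68
position: [0.5604, -0.1322, 0.1312]
tool_rot: [[1.0, 0.01, -0.002], [0.01, -1.0, 0.001], [-0.002, -0.001, -1.0]]
ft_force: [-0.1, -0.4, 0.3]
grip_width: 0.0301
gripper_force: 0.0
```

```bash
cat > me.py <<'E'
from h import *
s=env.observe();T=np.array(s["position"]);print(s["time_s"],T,s["ft_force"],s["grip_width"])
d=get_image("wrist");p=cloud(d);z=p[...,2];x=p[...,0];y=p[...,1]
m=(x>.45)&(x<.68)&(y>-.3)&(y<-.14)&(z>.042)&(z<.1);q=p[m]
print("mould",m.sum(),cv2.minAreaRect(q[:,:2].astype(np.float32)))
for yy in np.arange(-.26,-.05,.01):
    m=(abs(x-.60)<.02)&(abs(y-yy)<.003)
    if m.sum() and np.percentile(z[m],95)>.024: print(round(yy,3),m.sum(),np.round(np.percentile(z[m],[5,50,95]),3))
b=(x>.58)&(x<.625)&(y>-.15)&(z>.026)&(z<.12)
print("bar",b.sum()); 
if b.sum()>9: print(np.median(y[b]),np.percentile(z[b],[5,50,95]),np.polyfit(x[b],y[b],1))
E
python3 me.py
```

```text
14.6833 [ 0.56043774 -0.13220336  0.13116759] [-0.06451233 -0.43333609  0.3084206 ] 0.030121434098299465
mould 8269 ((0.5621045231819153, -0.17918631434440613), (0.15155115723609924, 0.0523870624601841), 0.6458472609519958)
-0.2 305 [0.051 0.052 0.053]
-0.19 304 [0.051 0.052 0.053]
-0.18 307 [0.051 0.052 0.053]
-0.17 302 [0.051 0.052 0.053]
-0.16 301 [0.051 0.052 0.053]
-0.15 955 [0.018 0.26  0.264]
-0.14 313 [0.017 0.019 0.264]
-0.12 785 [0.018 0.261 0.264]
-0.11 356 [0.018 0.038 0.04 ]
bar 414
-0.10893441753504277 [0.0364556  0.0385779  0.04001433] [ 0.00659518 -0.11289549]
```

The mould is now flat upside down on the board, its upper face at z 0.052 and centre at (0.562, -0.179), with the bar at y -0.109. I regrip the bar firmly and lift slowly to check the cakes.

>>> step_arm(targets=[[[0.005,-0.077,0],[0,0,0]],[[0.005,-0.077,0],[0,0,0]],[[0.005,-0.077,0.13],[0,0,0]],[[0.005,-0.077,0.26],[0,0,0]],[[0.005,-0.077,0.38],[0,0,0]],[[0.005,-0.077,0.45],[0,0,0]],[[0.005,-0.077,0.487],[0,0,0]],[[0.005,-0.077,0.487],[0,0,0]],[[0.005,-0.077,0.487],[0,0,0]]], jaw=24)

```text
time_s: 15.48
position: [0.5624, -0.1094, -0.0138]
tool_rot: [[1.0, 0.01, -0.001], [0.01, -1.0, 0.0], [-0.001, -0.0, -1.0]]
ft_force: [-0.3, 0.4, -0.3]
grip_width: 0.0238
gripper_force: 0.0
```

>>> step_arm(targets=[[[0,0,0],[0,0,0]],[[0,0,0],[0,0,0]],[[0,0,0],[0,0,0]],[[0,0,0],[0,0,0]],[[0,0,0],[0,0,0]],[[0,0,0],[0,0,0]],[[0,0,0],[0,0,0]]], jaw=0, grip_force=120)

```text
time_s: 16.07
position: [0.5626, -0.1093, -0.0132]
tool_rot: [[1.0, 0.01, 0.001], [0.01, -1.0, -0.0], [0.001, 0.0, -1.0]]
ft_force: [0.3, 0.2, 4.6]
grip_width: 0.0034
gripper_force: 118.1
```

Now a slow, level lift of 40 mm.

>>> step_arm(targets=[[[0,0,-0.005],[0,0,0]],[[0,0,-0.012],[0,0,0]],[[0,0,-0.022],[0,0,0]],[[0,0,-0.034],[0,0,0]],[[0,0,-0.048],[0,0,0]],[[0,0,-0.064],[0,0,0]],[[0,0,-0.08],[0,0,0]],[[0,0,-0.097],[0,0,0]],[[0,0,-0.115],[0,0,0]],[[0,0,-0.133],[0,0,0]]])

```text
time_s: 16.9
position: [0.5624, -0.1092, 0.027]
tool_rot: [[1.0, 0.01, 0.0], [0.01, -1.0, -0.0], [0.0, 0.0, -1.0]]
ft_force: [1.0, -0.6, -2.8]
grip_width: 0.0037
gripper_force: 117.8
```

```bash
python3 me.py; python3 - <<'E'
from h import *
d=get_image("side");save(d,"s6.png",(230,150,350,270),5)
E
```

```text
16.9 [ 0.5623816  -0.10920302  0.02704047] [ 1.02320719 -0.58990731 -2.76689184] 0.003665351777264246
mould 28983 ((0.5829254388809204, -0.17599430680274963), (0.1111668273806572, 0.06819533556699753), 2.3453714847564697)
-0.21 136 [0.085 0.086 0.086]
-0.2 1170 [0.086 0.086 0.087]
-0.19 1188 [0.086 0.087 0.088]
-0.18 1236 [0.087 0.088 0.089]
-0.17 1239 [0.087 0.088 0.089]
-0.16 1849 [0.018 0.089 0.09 ]
-0.13 1097 [0.017 0.134 0.16 ]
-0.12 1817 [0.018 0.146 0.16 ]
-0.11 1099 [0.077 0.079 0.08 ]
-0.1 1603 [0.018 0.15  0.16 ]
-0.09 654 [0.017 0.018 0.159]
bar 1744
-0.11092338884940331 [0.07599583 0.07857051 0.07995328] [-0.07485455 -0.06620009]
```

View pics/s6.png

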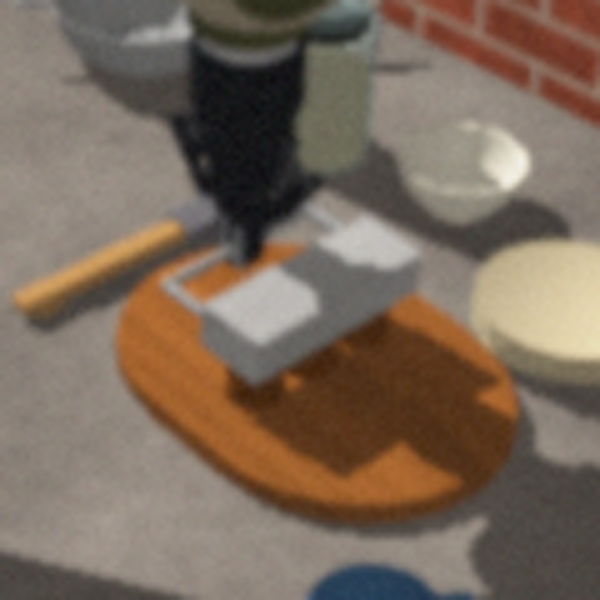

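At 40 mm up the mould is level to about 3°. The cakes show on the board beneath it at (255,385), (330,350) and (375,325), and the 2.8 N load matches an empty mould. I lift it clear and carry it to the bare counter at about (0.56, 0.14).

>>> step_arm(targets=[[[0,0,-0.03],[0,0,0]],[[0,0,-0.08],[0,0,0]],[[0,0,-0.14],[0,0,0]],[[0,0,-0.2],[0,0,0]],[[0,0,-0.26],[0,0,0]],[[0,0,-0.31],[0,0,0]],[[0,0,-0.34],[0,0,0]],[[0,0,-0.34],[0,0,0]]])

```text
time_s: 17.67
position: [0.5631, -0.1095, 0.1305]
tool_rot: [[1.0, 0.01, 0.003], [0.01, -1.0, -0.001], [0.003, 0.001, -1.0]]
ft_force: [-0.0, -0.4, -3.2]
grip_width: 0.0036
gripper_force: 117.9
```

>>> step_arm(targets=[[[0,-0.03,0],[0,0,0]],[[0,-0.08,0],[0,0,0]],[[0,-0.14,0],[0,0,0]],[[0,-0.21,0],[0,0,0]],[[0,-0.28,0],[0,0,0]],[[0,-0.35,0],[0,0,0]],[[0,-0.42,0],[0,0,0]],[[0,-0.48,0],[0,0,0]],[[0,-0.52,0],[0,0,0]],[[0,-0.53,0],[0,0,0]]])

```text
time_s: 18.5
position: [0.56, 0.0525, 0.1277]
tool_rot: [[1.0, 0.013, -0.002], [0.013, -1.0, 0.001], [-0.002, -0.001, -1.0]]
ft_force: [-0.3, 0.6, -3.3]
grip_width: 0.0032
gripper_force: 118.0
```

>>> step_arm(targets=[[[0,-0.03,0],[0,0,0]],[[0,-0.08,0],[0,0,0]],[[0,-0.14,0],[0,0,0]],[[0,-0.21,0],[0,0,0]],[[0,-0.28,0],[0,0,0]],[[0,-0.35,0],[0,0,0]],[[0,-0.42,0],[0,0,0]],[[0,-0.48,0],[0,0,0]],[[0,-0.52,0],[0,0,0]],[[0,-0.53,0],[0,0,0]]])

```text
time_s: 19.33
position: [0.559, 0.2101, 0.1281]
tool_rot: [[1.0, 0.011, -0.0], [0.011, -1.0, 0.0], [-0.0, -0.0, -1.0]]
ft_force: [-0.2, 0.8, -3.2]
grip_width: 0.0038
gripper_force: 118.0
```

>>> step_arm(targets=[[[0,0,0],[0,0,0]],[[0,0,0],[0,0,0]],[[0,0,0],[0,0,0]]])

```text
time_s: 19.58
position: [0.5594, 0.2077, 0.1284]
tool_rot: [[1.0, 0.009, -0.0], [0.009, -1.0, -0.0], [-0.0, 0.0, -1.0]]
ft_force: [0.8, -0.3, -3.0]
grip_width: 0.0035
gripper_force: 118.0
```

```bash
python3 - <<'E'
from h import *
s=env.observe();T=np.array(s["position"]);print(T,np.round(s["q"],0),s["ft_force"])
d=get_image("top");p=cloud(d);x,y,z=p[...,0],p[...,1],p[...,2];np.savez("t7.npz",p=p,img=d["img"])
m=((x>.44)&(x<.69)&(y>-.33)&(y<-.04)&(z>.026)&(z<.08)).astype(np.uint8)
n,l,st,c=cv2.connectedComponentsWithStats(m)
for i in range(1,n):
    if st[i,4]>15: q=p[l==i];print("cake?",st[i,4],np.round(np.median(q,0),3),np.round(q.min(0),3),np.round(q.max(0),3))
# destination clear?
f=np.load("top.npz")["p"];m=(f[...,0]>.46)&(f[...,0]<.66)&(f[...,1]>.08)&(f[...,1]<.30)&(f[...,2]>.008);print("original there:",m.sum(),f[m].min(0),f[m].max(0))
d=get_image("wrist");p=cloud(d);x,y,z=p[...,0],p[...,1],p[...,2]
for yy in np.arange(T[1]-.11,T[1]+.02,.01):
    m=(abs(x-.60)<.02)&(abs(y-yy)<.003)&(z>.1)
    if m.sum(): print(round(yy,3),m.sum(),np.round(np.percentile(z[m],[5,50,95]),3))
E
```

```text
[0.55937211 0.20772846 0.12836629] [ 9. 30. 73. -0. 77. 99.] [ 0.79821912 -0.27153884 -2.97698106]
cake? 192 [ 0.681 -0.263  0.032] [ 0.667 -0.312  0.026] [ 0.69  -0.217  0.041]
cake? 155 [ 0.612 -0.179  0.035] [ 0.594 -0.196  0.026] [ 0.63  -0.16   0.042]
cake? 156 [ 0.562 -0.179  0.036] [ 0.543 -0.197  0.026] [ 0.582 -0.16   0.041]
cake? 155 [ 0.512 -0.179  0.036] [ 0.495 -0.197  0.029] [ 0.531 -0.161  0.042]
original there: 1166 [0.50420069 0.09809415 0.00805987] [0.65973129 0.25306006 0.03824811]
0.108 318 [0.185 0.186 0.187]
0.118 1175 [0.186 0.186 0.188]
0.128 1182 [0.186 0.187 0.188]
0.138 1211 [0.187 0.188 0.189]
0.148 1241 [0.188 0.189 0.19 ]
0.158 1289 [0.189 0.19  0.191]
0.188 52 [0.257 0.26  0.262]
0.198 64 [0.258 0.261 0.262]
0.208 1017 [0.178 0.18  0.181]
0.218 40 [0.258 0.26  0.263]
```

Three cakes lie on the board at (0.512 / 0.562 / 0.612, -0.179), with their tops at z 0.036. I lower the mould onto the counter.

>>> step_arm(targets=[[[0,0,0.05],[0,0,0]],[[0,0,0.12],[0,0,0]],[[0,0,0.2],[0,0,0]],[[0,0,0.28],[0,0,0]],[[0,0,0.36],[0,0,0]],[[0,0,0.42],[0,0,0]],[[0,0,0.46],[0,0,0]],[[0,0,0.49],[0,0,0]],[[0,0,0.51],[0,0,0]],[[0,0,0.52],[0,0,0]]])

```text
time_s: 20.52
position: [0.5594, 0.2086, -0.0278]
tool_rot: [[1.0, 0.01, 0.0], [0.01, -1.0, 0.0], [0.0, -0.0, -1.0]]
ft_force: [-1.4, 0.2, -0.5]
grip_width: 0.0036
gripper_force: 118.2
```

>>> step_arm(targets=[[[0,0,0.005],[0,0,0]],[[0,0,0.011],[0,0,0]],[[0,0,0.011],[0,0,0]],[[0,0,0.011],[0,0,0]]])

```text
time_s: 20.85
position: [0.5596, 0.2088, -0.0303]
tool_rot: [[1.0, 0.01, 0.001], [0.01, -1.0, 0.0], [0.001, -0.0, -1.0]]
ft_force: [0.4, 0.6, -0.1]
grip_width: 0.0034
gripper_force: 118.2
```

>>> step_arm(targets=[[[0,0,0],[0,0,0]],[[0,0,0],[0,0,0]],[[0,0,0],[0,0,0]],[[0,0,0],[0,0,0]]], jaw=24)

```text
time_s: 21.18
position: [0.5593, 0.2087, -0.0307]
tool_rot: [[1.0, 0.01, 0.0], [0.01, -1.0, -0.0], [0.0, 0.0, -1.0]]
ft_force: [0.5, -0.3, 0.3]
grip_width: 0.0242
gripper_force: 0.0
```

>>> step_arm(targets=[[[0,0,-0.05],[0,0,0]],[[0,0,-0.15],[0,0,0]],[[0,0,-0.25],[0,0,0]],[[0,0,-0.35],[0,0,0]],[[0,0,-0.45],[0,0,0]],[[0,0,-0.5],[0,0,0]],[[0,0,-0.5],[0,0,0]]])

```text
time_s: 21.77
position: [0.5609, 0.2091, 0.1232]
tool_rot: [[1.0, 0.01, 0.007], [0.01, -1.0, 0.001], [0.007, -0.001, -1.0]]
ft_force: [0.1, 0.5, -0.5]
grip_width: 0.0239
gripper_force: 0.0
```

```bash
python3 - <<'E'
from h import *
s=env.observe();print(s["time_s"],s["position"],s["ft_force"])
d=get_image("wrist");p=cloud(d);x,y,z=p[...,0],p[...,1],p[...,2]
m=(x>.45)&(x<.68)&(y>.08)&(y<.19)&(z>.025)&(z<.06);q=p[m];print(m.sum(),np.percentile(q[:,2],[2,50,98]),cv2.minAreaRect(q[:,:2].astype(np.float32)))
print("slopes",np.linalg.lstsq(np.c_[q[:,:2],np.ones(len(q))],q[:,2],rcond=None)[0])
b=(x>.58)&(x<.63)&(y>.19)&(y<.23)&(z>.01)&(z<.05);print("bar",np.median(p[b],0))
d=get_image("top");p=cloud(d)
for c in ((.512,-.179),(.562,-.179),(.612,-.179)):
    m=(np.hypot(p[...,0]-c[0],p[...,1]-c[1])<.012);print(np.median(p[m],0).round(3),d["img"][m].mean(0).round())
E
```

```text
21.7667 [0.56088832 0.20906057 0.12320122] [ 0.06289264  0.52832933 -0.51446203]
8262 [0.03215866 0.03420965 0.03562041] ((0.5584990382194519, 0.1371329426765442), (0.15206970274448395, 0.05274137109518051), 0.4453675448894501)
slopes [ 0.00064409 -0.01108455  0.03528325]
bar [0.61316604 0.20652669 0.02041686]
[ 0.512 -0.178  0.036] [70. 48. 29.]
[ 0.562 -0.179  0.036] [69. 47. 28.]
[ 0.612 -0.179  0.036] [68. 45. 26.]
```

The mould lies flat on the counter, its upper face at z 0.034 and slope under 1°. The three cakes are on the board.

```bash
python3 -c "
from rig import close_job
print(close_job())"
```

```text
the job is handed in; nothing more can be done
None
```

I handed the job in at about 22 s of the 72 s allowed, with the three cakes side by side on the board and the empty mould flat upside down on the bare counter; the hand-in gave no verdict. I viewed 11 pictures, one over the limit of 10, and the reported TCP proved 39 mm off along the tool axis, which cost one missed grasp that moved nothing.

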